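# Fan the base plates along the tray

### The job

Fan the two loose steel base plates out along the tray after the plate already lying in it, like roof shingles: set each one down so that it rests on about the last third of the plate before it and its other end rests on the tray floor, all three in a straight row along the tray, every bolt hole at the same end of its plate as on the first and left showing. The order of the two does not matter. Set the plates down rather than drop them, do not shove the first plate along, and leave everything else on the table where it stands.

Things in the scene. Friction and masses are not known exactly. Their poses are not given: they have to be found in the camera images.
- tray_floor (a point): middle of the upper face of the floor of a fixed shallow thin plywood tray, 320 x 156 mm outside, inside 314 x 150 mm, walls 3 mm thick, floor 3 mm above the table, rim 15 mm above the table. x runs along the tray's length, from the end where the first plate lies to the empty end; y across it; z up
- plate_a_c (a point): centre (half-way up) of the first base plate, which already lies flat in the tray near one end: bare steel, 100 x 56 x 8 mm, 0.25 to 0.45 kg, with a round bolt hole 24 mm across, through one end, its centre 33 mm from the plate's centre. x runs along its length, away from the holed end (so the hole is at x = -33 mm); y across the 56 mm width; z up. Its x points towards the tray's empty end within 5 degrees
- plate_b_c (a point): centre (half-way up) of a loose base plate lying flat on the table beside the tray, the same as the first: bare steel, 100 x 56 x 8 mm, 0.25 to 0.45 kg, axes and hole as on the first plate (x along its length, away from the holed end)
- plate_c_c (a point): centre (half-way up) of a loose base plate lying flat on the table beside the tray, the same as the first: bare steel, 100 x 56 x 8 mm, 0.25 to 0.45 kg, axes and hole as on the first plate (x along its length, away from the holed end)
- plate_a_hole (a point): centre of the bolt hole of the plate of point plate_a_c, half-way through its thickness
- plate_a: the same plate as point plate_a_c; origin at the centre of its underside
- plate_b_hole (a point): centre of the bolt hole of the plate of point plate_b_c, half-way through its thickness
- plate_b: the same plate as point plate_b_c; origin at the centre of its underside
- plate_c_hole (a point): centre of the bolt hole of the plate of point plate_c_c, half-way through its thickness
- plate_c: the same plate as point plate_c_c; origin at the centre of its underside
- flange: bystander: round blind flange of grey metal, 90 mm across, 20 mm high with four brass bolt heads, lying flat; origin at the centre of its underside
- tee: bystander: white plastic pipe tee standing on end, 54 mm across, 85 mm high, its branch pointing sideways to 52 mm from its axis; origin at the centre of its underside
- coupling: bystander: plain steel pipe coupling standing on end, a ring 60 mm across and 55 mm high; origin at the centre of its underside
- nipple: bystander: grey pipe nipple standing on end, 37 mm across the ends, 110 mm high; origin at the centre of its underside
- wrench: bystander: steel wrench 220 mm long lying on the table; origin on its underside, x along its length

How it is judged (in metres and radians):
At the end, for the whole second after the job is handed in: Both plates continue the row, either order: each lies on the one before, centre 55-88 mm further on, within 16 mm sideways and 12 deg of turn, hole end as on the first; all within 50 mm of the tray centre line, tilted under 15 deg, centre under 18 mm above the tray floor, at rest (((x of plate_b_c in the frame of plate_a_c between 0.055 and 0.088 m and y of plate_b_c in the frame of plate_a_c between -0.016 and 0.016 m and z of plate_b_c in the frame of plate_a_c between 0.002 and 0.014 m and x of plate_b_hole in the frame of plate_a_c below 0.07 m and angle between the y axis of plate_b_c and the y axis of plate_a_c, either way round below 0.21 rad and x of plate_c_c in the frame of plate_b_c between 0.055 and 0.088 m and y of plate_c_c in the frame of plate_b_c between -0.016 and 0.016 m and z of plate_c_c in the frame of plate_b_c between 0.002 and 0.014 m and x of plate_c_hole in the frame of plate_b_c below 0.07 m and angle between the y axis of plate_c_c and the y axis of plate_b_c, either way round below 0.21 rad) or (x of plate_c_c in the frame of plate_a_c between 0.055 and 0.088 m and y of plate_c_c in the frame of plate_a_c between -0.016 and 0.016 m and z of plate_c_c in the frame of plate_a_c between 0.002 and 0.014 m and x of plate_c_hole in the frame of plate_a_c below 0.07 m and angle between the y axis of plate_c_c and the y axis of plate_a_c, either way round below 0.21 rad and x of plate_b_c in the frame of plate_c_c between 0.055 and 0.088 m and y of plate_b_c in the frame of plate_c_c between -0.016 and 0.016 m and z of plate_b_c in the frame of plate_c_c between 0.002 and 0.014 m and x of plate_b_hole in the frame of plate_c_c below 0.07 m and angle between the y axis of plate_b_c and the y axis of plate_c_c, either way round below 0.21 rad)) and y of plate_a_c in the frame of tray_floor between -0.05 and 0.05 m and angle between each of plate_a_c, plate_b_c, plate_c_c's own z axis and vertical below 0.26 rad and z of each of plate_a_c, plate_b_c, plate_c_c in the frame of tray_floor below 0.018 m and linear speed of each of plate_a, plate_b, plate_c below 0.02 m/s and y of plate_b_c in the frame of tray_floor between -0.05 and 0.05 m and y of plate_c_c in the frame of tray_floor between -0.05 and 0.05 m); the robot touches nothing.
It fails at once if the first plate is shoved more than 25 mm from where it lay (distance of plate_a_c from where it was at the start of the episode above 0.025 m).
It fails at once if a loose plate is dropped: out of the fingers while its centre is more than 50 mm above the table ((height (world z) of plate_b_c above 0.05 m and contact force between the fingers and plate_b below 0.05 N) or (height (world z) of plate_c_c above 0.05 m and contact force between the fingers and plate_c below 0.05 N)).
It fails at once if a bystander is moved more than 30 mm (distance of any of flange, tee, coupling, nipple, wrench from where it was at the start of the episode above 0.03 m).
It also fails if it takes over 56 s, if anything falls off the work surface, if the arm or the gripper's body presses on something with over 40 N, if the wrist force passes 120 N, or if a joint passes its speed limit or range.

### The arm

A 6-joint arm with a two-finger parallel gripper is mounted at the origin on the work surface. World frame = base frame: x ahead of the robot, y to its left, z up, the work surface at z = 0. Lengths are in m, angles in degrees, forces in N, time in s.
With the tool pointing down it reaches from about 0.4 to 0.825 m from the base axis. Payload 7 kg.
Tool frame: the origin (TCP) lies where the fingers leave the gripper's body, on its centre line; the fingertips stand 66 mm ahead of it and the grasp point (between the pads) lies 47 mm ahead of it; z points along the fingers, y is the direction in which the jaws open and shut (so a half turn about z gives the same grasp; the last joint's range is limited). The gripper opens to 88 mm and grips with 3 to 60 N. Pads are 19 mm wide; open, the fingers measure 130 mm over their backs; the gripper's body (78 mm by 193 mm) begins 47 mm behind the grasp point.
Start: joints at [86.121, 20.546, 0.682, 0, -70.136, -16.507], TCP at [0.235, 0.633, 0.292] pointing down, gripper open.
Joint ranges: [-176.03, 176.03], [-82.01, 121.73], [-58.28, 71.71], [-173.87, 95.51], [-174.79, -0.11], [-173.66, 173.66]. Speed limits (degrees/s): [136.94, 136.94, 172.46, 180, 180, 180].

### API

Orientations are given as [roll, pitch, yaw] about the fixed x, y, z axes, in that order (R = Rz(yaw) Ry(pitch) Rx(roll)).
In Python, from plant import get_obs, snapshot, close_job gives the robot as it stands.
- The arm moves only by the tool play_rows, never from a script. Its argument "series" is a list of rows, each a list of 5 numbers: the opening in per cent of the stroke, from 0 (shut) to 100 (fully open), then the shift along the tool's x, y, z in m, then the turn about the tool's z in degrees. In form: [[jaw, dx, dy, dz, spin], ...]. A call has 1 to 10 rows; each row is the pose to reach, as a shift and turn from the pose commanded when the call began, along the tool's axes at that moment; what a row does not reach only later rows make up. A row lasts 1/10 s, in which the tool goes at most 50 mm and 8.59 degrees, less where a joint would pass 70% of its speed; a pose out of reach is approached as far as the arm can. A call with a gripper value outside its range is refused whole. The fingers move at their own pace and stop on an object; the grip force is fixed at half the most. Time passes only in rows, so rows that repeat a pose let the fingers close. It gives the time, the measured TCP pose, the force and the opening at its end, in the units of the state.
- get_obs(): the state, without advancing time (a new reading comes with each control period).
- snapshot(name): name is "scene" or "side" or "wrist"; returns a dict with "frame" (384x512x3 uint8, red, green, blue), "z_map" (384x512 float32, m along the optical axis (not along the pixel's ray), 0 where there is no reading), "mtx" (3x3 intrinsics, pixels), "camera_from_world" (4x4, takes a point from world to camera coordinates); the wrist camera has in their place "tool_from_camera" (4x4, takes a point from camera to tool coordinates, whose origin is the TCP and whose axes are the flange's). Camera axes: x right, y up, looking along -z (the intrinsics and any distortion apply to the point x, -y, -z); pixel columns grow to the right and rows downward; lengths in m; the calibration is good to about 2 mm. A picture is of the moment at which its call begins: read the wrist's pose just before it.
- close_job(): hands the job in, once; it reports no verdict.
The state is a dict: "clock": time; "joint_pos": joint angles; "qvel": joint speeds; "tau": joint torques, N m; "tool_pos": TCP position; "orientation": TCP orientation; "force": force on the tool from outside, world axes, zero at the start; "moment": the same for the moment, N m; "opening": finger opening in m.
Only numpy, scipy, OpenCV 4.12 (cv2) and the standard library are available. Lean on these libraries where they do the work, as an engineer would, in place of code of your own. Each camera call takes 0.05 s, during which the arm holds its last target.

## Working session

There is one attempt and no reset: what is moved stays moved. The work goes in short steps, Python scripts to look and compute and a tool call to move; the robot and the scene stay as the last step left them, time stands still between calls to the robot, and variables do not carry over. Pictures are saved under pics/ and viewed, and the job is handed in when it is done.

Besides the shell and the picture viewer there is one more tool, called after "Call:" as name(argument=value, ...) on one line, values as JSON. play_rows: Moves the arm, as the interface text tells. Its arguments: {"type":"object","properties":{"series":{"type":"array"}},"required":["series"]}

```bash
ls; mkdir -p pics
python3 - <<'E'
from plant import get_obs, snapshot
import cv2,pickle
print(get_obs())
for n in("scene","side","wrist"):
    s=snapshot(n); pickle.dump(s,open(n+"0.pkl","wb"))
    cv2.imwrite(f"pics/{n}0.png",cv2.resize(s["frame"][:,:,::-1],(800,600),interpolation=cv2.INTER_CUBIC))
    print(n,s["mtx"],s.get("camera_from_world",s.get("tool_from_camera")),[k for k in s])
E
```

```text
pics
{'clock': 0.0, 'joint_pos': array([ 8.61217790e+01,  2.05919456e+01,  6.33861367e-01, -2.08125771e-02,
       -7.01358262e+01, -1.65071545e+01]), 'qvel': array([ 0.00665499, -0.02523652, -0.03961941, -0.17092833,  0.09870724,
        0.03705104]), 'tau': array([ 9.63355269e-04, -5.82720709e+01,  2.93063951e+01,  6.99716136e+00,
        6.92514455e-03, -1.48803665e-04]), 'tool_pos': array([0.23500197, 0.63236374, 0.29121532]), 'orientation': array([ 1.79904401e+02, -7.92722413e-03, -2.03924569e+01]), 'force': array([-0.59593833, -0.12916346, -0.10997171]), 'moment': array([-0.01943908, -0.04241011,  0.02179796]), 'opening': 0.08780426780679841}
scene [[429.66121829   0.         254.22355804]
 [  0.         429.66121829 190.09392121]
 [  0.           0.           1.        ]] [[-0.62199482  0.78287034 -0.01537767  0.42102534]
 [-0.59068762 -0.45623163  0.665538    0.24443911]
 [ 0.51401419  0.42304459  0.74620553 -1.45731764]
 [ 0.          0.          0.          1.        ]] ['frame', 'z_map', 'mtx', 'camera_from_world']
side [[390.53765706   0.         256.84454089]
 [  0.         390.53765706 194.6792085 ]
 [  0.           0.           1.        ]] [[-0.99423119 -0.10689758 -0.0087892   0.53571764]
 [ 0.04947014 -0.52972925  0.84672287 -0.12456387]
 [-0.09516852  0.84140349  0.53196158 -0.76273164]
 [ 0.          0.          0.          1.        ]] ['frame', 'z_map', 'mtx', 'camera_from_world']
wrist [[328.2292989    0.         260.21657513]
 [  0.         328.2292989  193.07908709]
 [  0.           0.           1.        ]] [[ 5.81586057e-04  9.56781504e-01  2.90807180e-01  7.86262591e-02]
 [ 9.99999607e-01 -7.51154817e-04  4.71464312e-04 -3.17967833e-04]
 [ 6.69529547e-04  2.90806792e-01 -9.56781564e-01 -9.25366180e-02]
 [ 0.00000000e+00  0.00000000e+00  0.00000000e+00  1.00000000e+00]] ['frame', 'z_map', 'mtx', 'tool_from_camera']
```

View pics/scene0.png

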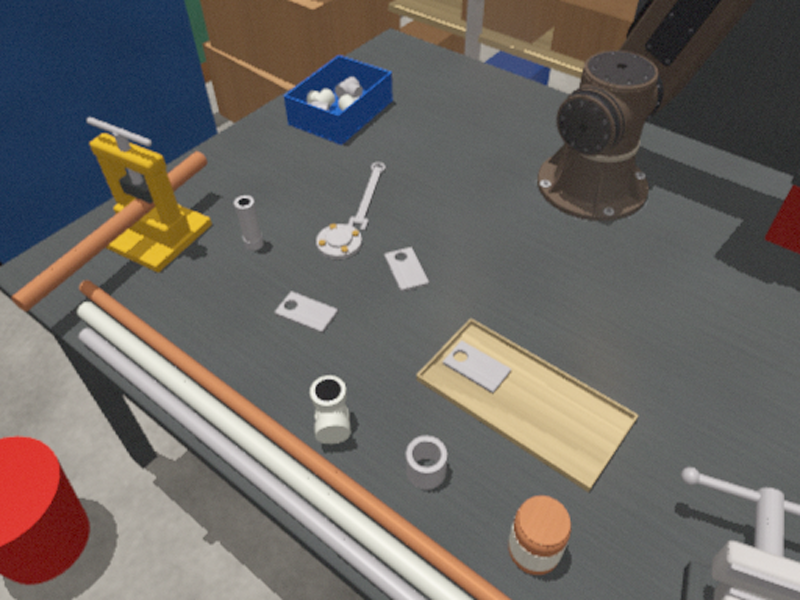

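View pics/side0.png

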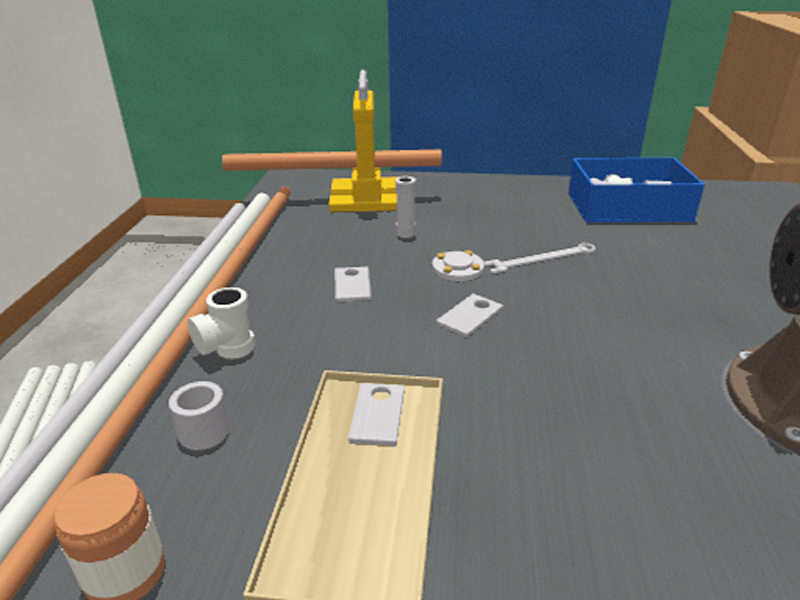

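View pics/wrist0.png

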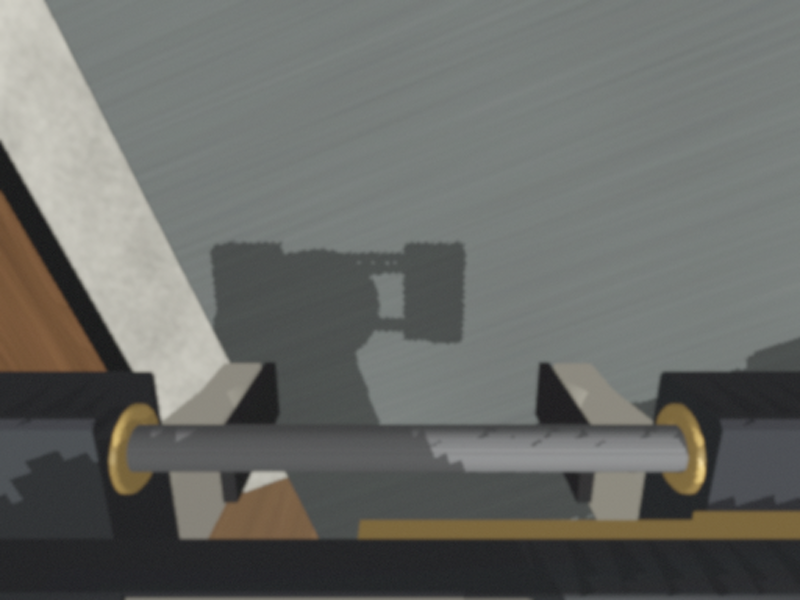

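The scene view shows plate A in the tray at about (478,367), with its hole at (460,353). The loose plates are at (306,311) with hole (290,305), and (407,268) with hole (400,256). The tee is near (330,410), the coupling at (427,462), and the flange and wrench are above the right-hand loose plate. Next I'll measure the plates with depth.

```bash
cat > h.py <<'E'
import numpy as np,cv2,pickle
def world(s,T=None):
    z=s["z_map"].astype(float);K=s["mtx"];h,w=z.shape
    u,v=np.meshgrid(np.arange(w),np.arange(h))
    P=np.stack([(u-K[0,2])/K[0,0]*z,-(v-K[1,2])/K[1,1]*z,-z,np.ones_like(z)],-1)
    M=np.linalg.inv(s["camera_from_world"]) if T is None else T
    W=(P@M.T)[...,:3]; W[z==0]=np.nan
    return W
def rayplane(s,uv,zp,T=None):
    K=s["mtx"];M=np.linalg.inv(s["camera_from_world"]) if T is None else T
    out=[]
    for u,v in uv:
        d=M[:3,:3]@np.array([(u-K[0,2])/K[0,0],-(v-K[1,2])/K[1,1],-1]);o=M[:3,3]
        out.append((o+d*(zp-o[2])/d[2])[:2])
    return np.array(out)
def plate(s,seed,zp,T=None,thr=25,hole=False):
    f=cv2.GaussianBlur(s["frame"],(3,3),0)
    m=np.zeros((f.shape[0]+2,f.shape[1]+2),np.uint8)
    cv2.floodFill(f.copy(),m,seed,0,(thr,)*3,(thr,)*3,4|(255<<8)|cv2.FLOODFILL_MASK_ONLY|cv2.FLOODFILL_FIXED_RANGE)
    m=m[1:-1,1:-1]
    c,hi=cv2.findContours(m,cv2.RETR_CCOMP,cv2.CHAIN_APPROX_NONE)
    o=max(c,key=cv2.contourArea)[:,0].astype(float)
    # holes
    hs=[c[i] for i in range(len(c)) if hi[0][i][3]>=0 and cv2.contourArea(c[i])>8]
    W=rayplane(s,o,zp,T); r=cv2.minAreaRect((W*1000).astype(np.float32))
    hc=[rayplane(s,[x[:,0].mean(0)],zp,T)[0] for x in hs]
    return r,hc,m
E
python3 - <<'E'
from h import *
for n,seeds in(("scene",dict(A=(316,240),B=(206,203),C=(264,178))),("side",dict(A=(240,275),B=(225,185),C=(298,203)))):
    s=pickle.load(open(n+"0.pkl","rb"));W=world(s)
    for k,sd in seeds.items():
        r,hc,m=plate(s,sd,0.011 if k=="A" else .008)
        print(n,k,np.round(np.array(r[0]),1),np.round(r[1],1),round(r[2],1),[np.round(h*1000,1) for h in hc],"depthmed",np.round(np.nanmedian(W[m>0],0)*1000,1))
    def px(p,z=0):return 
s=pickle.load(open("scene0.pkl","rb"))
# tray rim corners from scene picture (800 scale)
t=np.array([(472,321),(637,414),(589,486),(418,376)])*.64
print(rayplane(s,t,.015)*1000)
W=world(s)
for nm,p in dict(tee=(328,392),coup=(427,445),flange=(340,240),wr0=(378,167),wr1=(360,223),nip=(245,202),jar=(543,523)).items():
    u,v=(np.array(p)*.64).astype(int); print(nm,np.round(np.nanmedian(W[v-2:v+3,u-2:u+3].reshape(-1,3),0)*1000))
E
```

```text
scene A [558.   75.5] [55.  98.4] 0.9 [array([558.9,  42.5])] depthmed [558.   81.3  10.8]
scene B [ 646.8 -238. ] [53.1 97. ] 11.4 [] depthmed [ 644.3 -231.5    8. ]
scene C [ 449.9 -160.7] [95.9 51.9] 57.0 [] depthmed [ 453.8 -154.6    7.8]
side A [560.3  78.4] [55.2 97.5] 0.2 [] depthmed [560.3  85.8  10. ]
side B [ 647.1 -233.9] [52.3 95.4] 11.3 [] depthmed [ 644.9 -228.     7. ]
side C [ 450.5 -157.5] [96.  53.1] 56.8 [] depthmed [ 454.2 -152.3    7.1]
[[487.83310308  19.00940027]
 [486.64623488 330.90124545]
 [642.07766578 329.07918682]
 [640.26105586  15.09129688]]
tee [786. -47.  86.]
coup [747. 112.  47.]
flange [ 479. -306.   21.]
wr0 [ 238. -408.    6.]
wr1 [ 404. -317.    6.]
nip [ 578. -446.  110.]
jar [770. 312. 100.]
```

```bash
cat > go.py <<'E'
import sys,numpy as np
from plant import get_obs
from scipy.spatial.transform import Rotation as Ro
x,y,z,yaw=map(float,sys.argv[1:5])
o=get_obs();R=Ro.from_euler("xyz",o["orientation"],degrees=True).as_matrix()
d=R.T@(np.array([x,y,z])-o["tool_pos"]);sp=-((yaw-o["orientation"][2]+180)%360-180)
print("shift",np.round(d,4),"spin",round(sp,2),"t",round(o["clock"],2),np.round(o["tool_pos"],4),np.round(o["orientation"],1),"F",np.round(o["force"],1))
E
python3 go.py .647 -.236 .24 -78.6
```

```text
shift [0.6887 0.6704 0.0524] spin 58.21 t 0.15 [0.2351 0.6324 0.2915] [179.9  -0.  -20.4] F [ 0.1 -0.9  0.2]
```

Call:
play_rows(series=[[100,0.03,0.03,0,6],[100,0.065,0.063,0,12],[100,0.1,0.097,0,18],[100,0.135,0.131,0,24],[100,0.17,0.165,0,30],[100,0.205,0.2,0,36],[100,0.24,0.234,0,42],[100,0.275,0.268,0,48],[100,0.31,0.302,0,54],[100,0.345,0.336,0.01,58]])

```text
clock: 1.15
tool_pos: [0.4423, 0.1961, 0.2834]
orientation: [-179.9, 0.1, -78.6]
force: [1.9, 0.1, -0.8]
opening: 0.0876
```

```bash
python3 go.py .647 -.236 .24 -78.6
```

```text
shift [ 0.4641 -0.115   0.0431] spin 0.02 t 1.15 [0.4423 0.1961 0.2834] [-1.799e+02  1.000e-01 -7.860e+01] F [ 1.9  0.1 -0.8]
```

Call:
play_rows(series=[[100,0.046,-0.012,0.004,0],[100,0.092,-0.023,0.008,0],[100,0.139,-0.034,0.012,0],[100,0.186,-0.046,0.017,0],[100,0.232,-0.057,0.022,0],[100,0.278,-0.069,0.026,0],[100,0.325,-0.08,0.03,0],[100,0.371,-0.092,0.035,0],[100,0.418,-0.103,0.039,0],[100,0.464,-0.115,0.043,0]])

```text
clock: 2.15
tool_pos: [0.6479, -0.2358, 0.2386]
orientation: [180.0, 0.0, -78.4]
force: [0.8, 1.0, 0.6]
opening: 0.0877
```

Call:
play_rows(series=[[100,0,0,0,0],[100,0,0,0,0]])

```text
clock: 2.35
tool_pos: [0.6472, -0.2351, 0.2376]
orientation: [179.9, 0.0, -78.5]
force: [-0.5, 0.7, 0.3]
opening: 0.0874
```

```bash
python3 go.py .647 -.236 .24 -78.6;  python3 - <<'E'
from plant import get_obs,snapshot
import pickle,cv2
o=get_obs();s=snapshot("wrist");pickle.dump((o,s),open("w1.pkl","wb"))
cv2.imwrite("pics/w1.png",cv2.resize(s["frame"][:,:,::-1],(800,600)))
E
```

```text
shift [ 0.0009  0.0004 -0.0024] spin 0.07 t 2.35 [ 0.6472 -0.2351  0.2376] [179.9   0.  -78.5] F [-0.5  0.7  0.3]
```

View pics/w1.png

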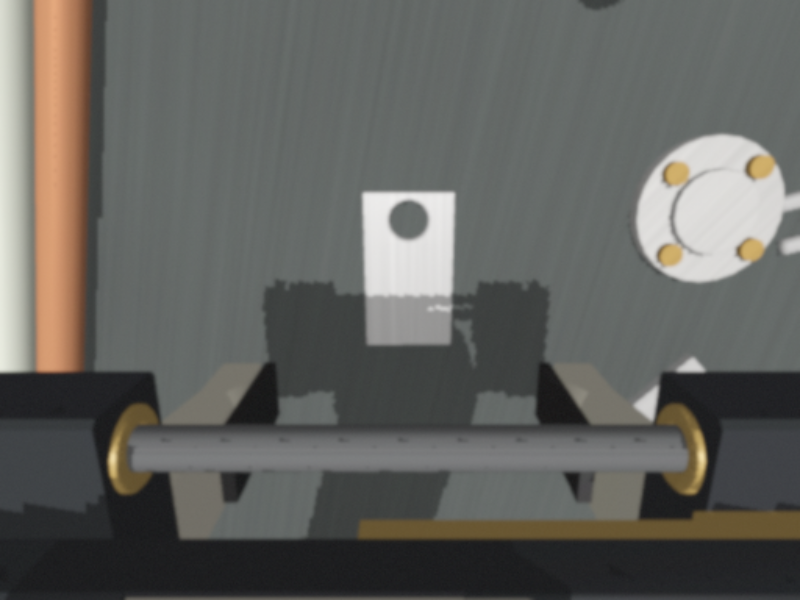

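Plate B stands squarely between the fingers. Its corners are near (363,192), (455,192), (451,345) and (367,345), and its hole is at (409,220), the end towards tool +x. I'll work out its exact centre from these.

```bash
cat >> h.py <<'E'
from scipy.spatial.transform import Rotation as Ro
def wristT(o,s):
    T=np.eye(4);T[:3,:3]=Ro.from_euler("xyz",o["orientation"],degrees=True).as_matrix();T[:3,3]=o["tool_pos"]
    return T@s["tool_from_camera"]
E
python3 - <<'E'
from h import *
o,s=pickle.load(open("w1.pkl","rb"));T=wristT(o,s)
p=np.array([(363,192),(455,192),(451,345),(367,345)])*.64-.18
W=rayplane(s,p,.008,T)*1000;print(W,W.mean(0));a=W[3]+W[2]-W[0]-W[1];print(np.degrees(np.arctan2(a[1],a[0])),cv2.minAreaRect(W.astype(np.float32)))
E
python3 go.py .647 -.236 .068 -78.6
```

```text
[[ 683.38884544 -279.81834978]
 [ 627.83744521 -291.10772684]
 [ 607.59342831 -191.99582988]
 [ 663.05459719 -180.78873293]] [ 645.46857904 -235.92765986]
101.57381882272082 ((645.4911499023438, -235.90708923339844), (56.6868896484375, 101.21429443359375), 11.544112205505371)
shift [0.0019 0.0003 0.1703] spin 0.15 t 2.4 [ 0.6472 -0.2341  0.2383] [179.9   0.  -78.4] F [0.7 1.  1.9]
```

Call:
play_rows(series=[[100,0.001,0.001,0.03,0],[100,0.001,0.001,0.06,0],[100,0.001,0.001,0.09,0],[100,0.001,0.001,0.115,0],[100,0.001,0.001,0.135,0],[100,0.001,0.001,0.15,0],[100,0.001,0.001,0.16,0],[100,0.001,0.001,0.166,0],[100,0.001,0.001,0.17,0],[100,0.001,0.001,0.17,0]])

```text
clock: 3.4
tool_pos: [0.6469, -0.2349, 0.0693]
orientation: [-180.0, -0.0, -78.4]
force: [0.0, 0.6, -0.6]
opening: 0.0874
```

```bash
for i in 1 2 3; do python3 go.py .647 -.236 .068 -78.6; done
```

```text
shift [0.0011 0.0001 0.0013] spin 0.21 t 3.4 [ 0.6469 -0.2349  0.0693] [-180.    -0.   -78.4] F [ 0.   0.6 -0.6]
shift [0.0011 0.0001 0.0013] spin 0.21 t 3.4 [ 0.6469 -0.2349  0.0693] [-180.    -0.   -78.4] F [ 0.   0.6 -0.6]
shift [0.0011 0.0001 0.0013] spin 0.21 t 3.4 [ 0.6469 -0.2349  0.0693] [-180.    -0.   -78.4] F [ 0.   0.6 -0.6]
```

Call:
play_rows(series=[[100,0,0,0.001,0],[50,0,0,0.001,0],[50,0,0,0.001,0],[50,0,0,0.001,0],[50,0,0,0.001,0],[50,0,0,0.001,0],[50,0,0,0.001,0],[50,0,0,0.001,0],[50,0,0,0.001,0],[50,0,0,0.001,0]])

```text
clock: 4.4
tool_pos: [0.6465, -0.235, 0.0682]
orientation: [180.0, 0.0, -78.4]
force: [-2.6, -1.0, 3.4]
opening: 0.0556
```

Call:
play_rows(series=[[0,0,0,0,0],[0,0,0,0,0],[0,0,0,-0.005,0],[0,0,0,-0.012,0],[0,0,0,-0.02,0],[0,0,0,-0.028,0],[0,0,0,-0.028,0],[0,0,0,-0.028,0]])

```text
clock: 5.2
tool_pos: [0.6469, -0.2349, 0.0966]
orientation: [-180.0, -0.0, -78.4]
force: [-0.0, 0.4, -4.3]
opening: 0.0558
```

```bash
python3 go.py .559 .147 .097 -89.4
```

```text
shift [-0.3918  0.0093 -0.0005] spin 11.01 t 5.2 [ 0.6469 -0.2349  0.0966] [-180.    -0.   -78.4] F [-0.   0.4 -4.3]
```

Call:
play_rows(series=[[0,-0.015,0,-0.001,0],[0,-0.04,0.001,-0.001,0],[0,-0.07,0.002,-0.001,1],[0,-0.105,0.003,-0.001,2],[0,-0.14,0.004,-0.001,4],[0,-0.175,0.004,-0.001,5],[0,-0.21,0.005,-0.001,6],[0,-0.245,0.006,-0.001,8],[0,-0.28,0.007,-0.001,9],[0,-0.31,0.008,-0.001,10]])

```text
clock: 6.2
tool_pos: [0.5755, 0.0691, 0.0971]
orientation: [180.0, 0.0, -88.4]
force: [1.1, -0.9, -3.5]
opening: 0.0554
```

```bash
python3 go.py .559 .148 .097 -89.4
```

```text
shift [-0.0793  0.0143  0.0001] spin 1.01 t 6.2 [0.5755 0.0691 0.0971] [180.    0.  -88.4] F [ 1.1 -0.9 -3.5]
```

Call:
play_rows(series=[[0,-0.025,0.005,0,1],[0,-0.045,0.009,0,1],[0,-0.062,0.012,0,1],[0,-0.074,0.014,0,1],[0,-0.079,0.0145,0,1],[0,-0.079,0.0145,0,1],[0,-0.079,0.0145,0,1]])

```text
clock: 6.9
tool_pos: [0.5598, 0.1451, 0.097]
orientation: [180.0, -0.0, -89.4]
force: [0.6, 0.2, -3.5]
opening: 0.0551
```

```bash
python3 go.py .559 .148 .079 -89.4
python3 - <<'E'
from plant import get_obs,snapshot
import pickle,cv2
for n in("side","wrist"):
    o=get_obs();s=snapshot(n);pickle.dump((o,s),open(n+"2.pkl","wb"))
    cv2.imwrite(f"pics/{n}2.png",cv2.resize(s["frame"][:,:,::-1],(800,600)))
E
```

```text
shift [-0.0029  0.0008  0.018 ] spin -0.01 t 6.9 [0.5598 0.1451 0.097 ] [180.   -0.  -89.4] F [ 0.6  0.2 -3.5]
```

View pics/side2.png

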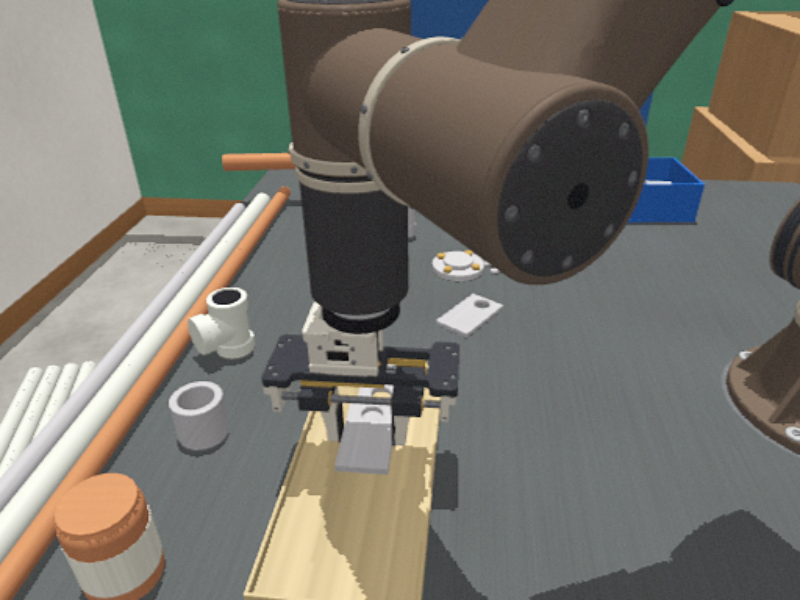

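View pics/wrist2.png

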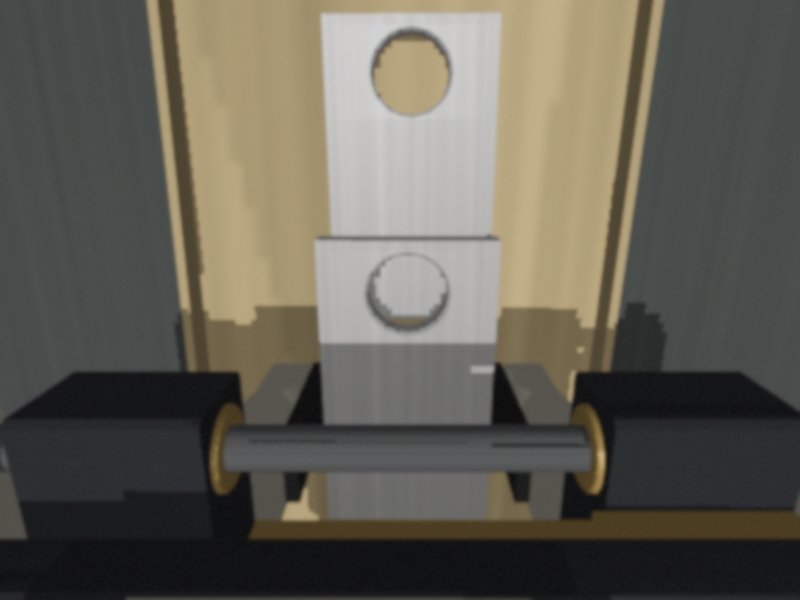

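The wrist view shows plate A, with its hole at (411,73), directly in line behind the held plate B, hole at (408,292). The side view confirms they are in line. Now I'll check the spacing.

Run:
```python
from h import *
o,s=pickle.load(open("wrist2.pkl","rb"));T=wristT(o,s)
f=lambda u,v,z:np.round(rayplane(s,[(u*.64-.18,v*.64-.18)],z,T)[0]*1000,1)
print("A hole",f(411,73,.011),"A end",f(321,14,.011),f(500,14,.011))
print("B hole",f(408,292,.037),"B end",f(316,238,.037),f(499,238,.037))
```

```text
A hole [559.7  44.3] A end [587.9  27.7] [532.2  27.1]
B hole [560.  109.9] B end [587.7  93.3] [532.9  92.8]
```

Call:
play_rows(series=[[0,-0.003,0,0,0],[0,-0.004,0,0.004,0],[0,-0.004,0,0.008,0],[0,-0.004,0,0.011,0],[0,-0.004,0,0.013,0],[0,-0.004,0,0.015,0],[0,-0.004,0,0.016,0],[0,-0.004,0,0.016,0],[0,-0.004,0,0.016,0]])

```text
clock: 7.9
tool_pos: [0.5598, 0.1497, 0.0812]
orientation: [-180.0, 0.0, -89.4]
force: [-0.2, 0.2, -5.0]
opening: 0.0553
```

```bash
python3 go.py .559 .148 .079 -89.4
```

```text
shift [0.0017 0.0008 0.0022] spin 0.02 t 7.9 [0.5598 0.1497 0.0812] [-180.     0.   -89.4] F [-0.2  0.2 -5. ]
```

Call:
play_rows(series=[[0,0,0,0.001,0],[0,0,0,0.002,0],[0,0,0,0.002,0],[0,0,0,0.002,0]])

```text
clock: 8.3
tool_pos: [0.5598, 0.1497, 0.0792]
orientation: [-180.0, 0.0, -89.4]
force: [0.2, -0.5, -3.0]
opening: 0.0556
```

Call:
play_rows(series=[[0,0,0,0.001,0],[0,0,0,0.001,0],[0,0,0,0.001,0]])

```text
clock: 8.6
tool_pos: [0.5598, 0.1497, 0.0785]
orientation: [-180.0, 0.0, -89.4]
force: [-1.6, 1.5, 2.5]
opening: 0.0554
```

Contact felt: the force rose from -4 to +2.5 N. Releasing.

Call:
play_rows(series=[[66,0,0,0,0],[68,0,0,0,0],[72,0,0,0,0],[76,0,0,0,0],[80,0,0,0,0],[80,0,0,0,0],[80,0,0,0,0],[80,0,0,-0.01,0],[80,0,0,-0.04,0],[80,0,0,-0.08,0]])

```text
clock: 9.6
tool_pos: [0.5588, 0.1491, 0.158]
orientation: [179.8, -0.1, -89.4]
force: [0.2, 0.5, 0.1]
opening: 0.0701
```

Call:
play_rows(series=[[100,0.03,0,-0.03,0],[100,0.06,0,-0.06,0],[100,0.06,0,-0.06,0],[100,0.06,0,-0.06,0]])

```text
clock: 10.0
tool_pos: [0.5606, 0.0892, 0.2198]
orientation: [-179.9, 0.1, -89.5]
force: [-0.3, -0.2, -0.2]
opening: 0.087
```

```bash
python3 go.py .45 -.159 .2 -123
python3 - <<'E'
from plant import get_obs,snapshot
import pickle,cv2
for n in("side","wrist"):
    o=get_obs();s=snapshot(n);pickle.dump((o,s),open(n+"3.pkl","wb"))
    cv2.imwrite(f"pics/{n}3.png",cv2.resize(s["frame"][:,:,::-1],(800,600)))
E
```

```text
shift [0.2471 0.113  0.0192] spin 33.53 t 10.0 [0.5606 0.0892 0.2198] [-1.799e+02  1.000e-01 -8.950e+01] F [-0.3 -0.2 -0.2]
```

View pics/side3.png

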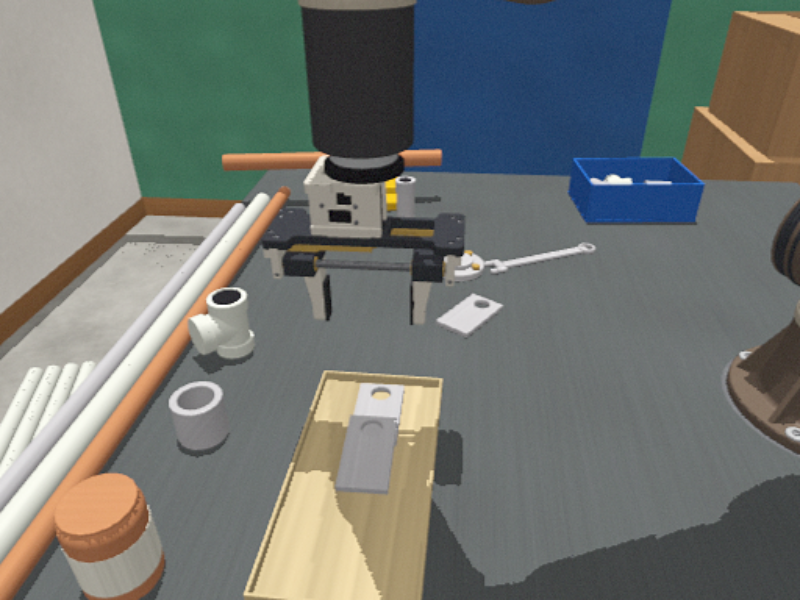

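View pics/wrist3.png

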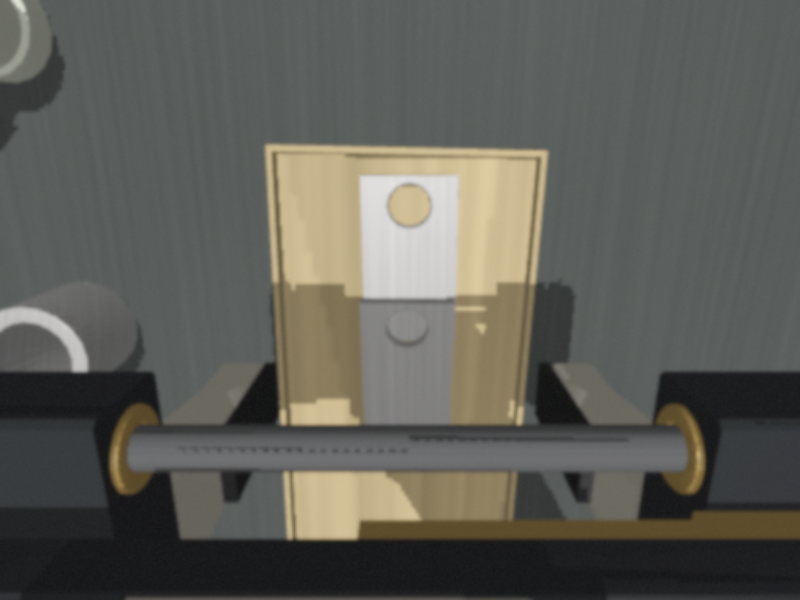

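Plate B lies on A, in line. In the wrist view its hole is at (407,326) and A's is at (409,205). I'll measure the spacing, then go to C.

Run:
```python
from h import *
o,s=pickle.load(open("wrist3.pkl","rb"));T=wristT(o,s)
f=lambda u,v,z:np.round(rayplane(s,[(u*.64-.18,v*.64-.18)],z,T)[0]*1000,1)
print("A hole",f(409,205,.011),"A end",f(360,176,.011),f(458,176,.011))
print("B hole",f(407,326,.0175),"B end",f(360,303,.0195),f(454,303,.0195))
o,s=pickle.load(open("side3.pkl","rb"))
f=lambda u,v,z:np.round(rayplane(s,[(u*.64-.18,v*.64-.18)],z)[0]*1000,1)
print("side B lo end",f(337,489,.011),f(388,491,.011),"hi",f(349,417,.0195),f(398,419,.0195),"A end",f(361,383,.011),f(404,384,.011))
W=world(s);print(np.round(W[int(455*.64),int(366*.64)]*1000,1))
```

```text
A hole [559.5  43.9] A end [587.6  27.9] [531.8  27.3]
B hole [559.9 115.8] B end [588.  100.9] [532.1 100.3]
side B lo end [585.2 203.3] [531.5 200.6] hi [590.2 102.6] [532.1 100.3] A end [588.4  29. ] [532.9  25.6]
[561.6 156.7  15.4]
```

Call:
play_rows(series=[[100,0.025,0.011,0,4],[100,0.05,0.023,0,8],[100,0.08,0.036,0,12],[100,0.11,0.05,0,16],[100,0.14,0.064,0,20],[100,0.17,0.077,0,24],[100,0.2,0.091,0,28],[100,0.225,0.103,0,31],[100,0.242,0.111,0,33],[100,0.247,0.113,0,33.5]])

```text
clock: 11.1
tool_pos: [0.449, -0.1593, 0.2172]
orientation: [179.9, -0.1, -123.0]
force: [0.5, -0.8, -0.2]
opening: 0.0879
```

Call:
play_rows(series=[[100,0,0,0,0],[100,0,0,0,0]])

```text
clock: 11.3
tool_pos: [0.4504, -0.158, 0.2178]
orientation: [180.0, -0.0, -122.8]
force: [0.2, -0.8, 1.0]
opening: 0.0876
```

```bash
python3 go.py .45 -.159 .068 -123
python3 - <<'E'
from plant import get_obs,snapshot
import pickle,cv2
for n in("wrist",):
    o=get_obs();s=snapshot(n);pickle.dump((o,s),open(n+"4.pkl","wb"))
    cv2.imwrite(f"pics/{n}4.png",cv2.resize(s["frame"][:,:,::-1],(800,600)))
E
```

```text
shift [ 0.001  -0.0003  0.1498] spin 0.18 t 11.3 [ 0.4504 -0.158   0.2178] [ 180.    -0.  -122.8] F [ 0.2 -0.8  1. ]
```

View pics/wrist4.png

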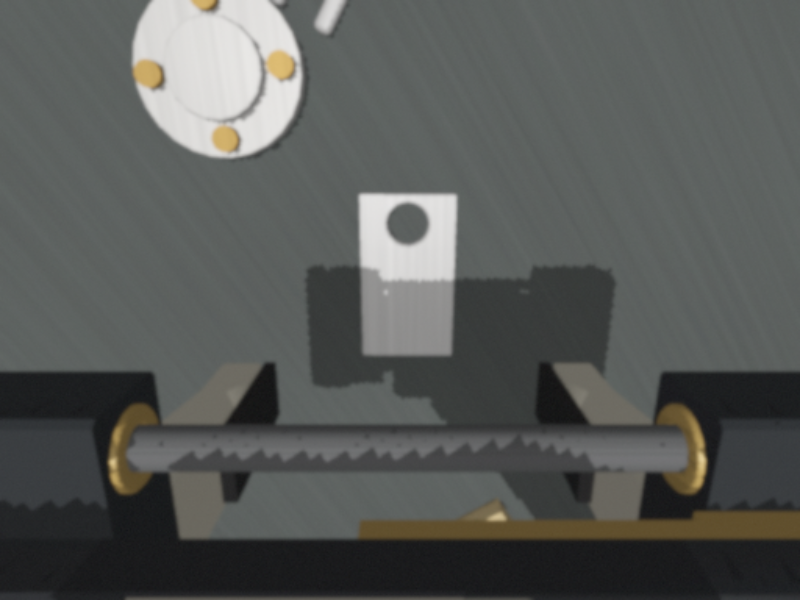

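Plate C is square and centred between the fingers, with corners from (359,194) to (453,355) and its hole at (408,223). B sits about 73 mm beyond A and less than 1 mm sideways. I'll grasp C next.

Call:
play_rows(series=[[100,0.001,0,0.03,0],[100,0.001,0,0.06,0],[100,0.001,0,0.09,0],[100,0.001,0,0.11,0],[100,0.001,0,0.126,0],[100,0.001,0,0.138,0],[100,0.001,0,0.145,0],[100,0.001,0,0.149,0],[100,0.001,0,0.149,0],[100,0.001,0,0.149,0]])

```text
clock: 12.35
tool_pos: [0.4499, -0.1592, 0.0696]
orientation: [-180.0, 0.0, -122.9]
force: [0.3, 0.2, -0.6]
opening: 0.0878
```

```bash
python3 - <<'E'
from h import *
o,s=pickle.load(open("wrist4.pkl","rb"));T=wristT(o,s)
W=rayplane(s,np.array([(359,194),(458,194),(453,355),(362,355)])*.64-.18,.008,T)*1000
print(W.mean(0),cv2.minAreaRect(W.astype(np.float32)))
E
python3 go.py .45 -.159 .068 -123
```

```text
[ 448.49253234 -158.74133806] ((448.5939025878906, -158.8218994140625), (100.62760162353516, 57.83953094482422), 57.053192138671875)
shift [-0.0002  0.0001  0.0016] spin 0.14 t 12.35 [ 0.4499 -0.1592  0.0696] [-180.     0.  -122.9] F [ 0.3  0.2 -0.6]
```

Call:
play_rows(series=[[100,0,0,0.0015,0],[50,0,0,0.0015,0],[0,0,0,0.0015,0],[0,0,0,0.0015,0],[0,0,0,0.0015,0],[0,0,0,0.0015,0],[0,0,0,0.0015,0],[0,0,0,0.0015,0],[0,0,0,0.0015,0],[0,0,0,0.0015,0]])

```text
clock: 13.35
tool_pos: [0.4495, -0.1594, 0.0677]
orientation: [180.0, -0.0, -122.9]
force: [-2.1, 0.5, 2.5]
opening: 0.0557
```

Call:
play_rows(series=[[0,0,0,0,0],[0,0,0,-0.005,0],[0,0,0,-0.013,0],[0,0,0,-0.022,0],[0,0,0,-0.03,0],[0,0,0,-0.032,0],[0,0,0,-0.032,0]])

```text
clock: 14.05
tool_pos: [0.4498, -0.1594, 0.1003]
orientation: [-179.9, 0.1, -122.9]
force: [-0.4, 0.1, -3.0]
opening: 0.0552
```

```bash
python3 go.py .650 .222 .1 -89.4;  python3 go.py .559 .222 .1 -89.4
```

```text
shift [-0.4289  0.039   0.0006] spin -33.49 t 14.05 [ 0.4498 -0.1594  0.1003] [-1.799e+02  1.000e-01 -1.229e+02] F [-0.4  0.1 -3. ]
shift [-0.3795  0.1154  0.0005] spin -33.49 t 14.05 [ 0.4498 -0.1594  0.1003] [-1.799e+02  1.000e-01 -1.229e+02] F [-0.4  0.1 -3. ]
```

Call:
play_rows(series=[[0,-0.015,0.005,0,-1],[0,-0.04,0.012,0,-3],[0,-0.075,0.023,0,-6],[0,-0.11,0.033,0,-9],[0,-0.15,0.046,0,-13],[0,-0.19,0.058,0,-17],[0,-0.23,0.07,0,-21],[0,-0.265,0.081,0,-25],[0,-0.295,0.09,0,-28],[0,-0.32,0.097,0,-31]])

```text
clock: 15.05
tool_pos: [0.5419, 0.1638, 0.0992]
orientation: [180.0, -0.0, -91.7]
force: [0.5, -0.6, -2.1]
opening: 0.0554
```

```bash
python3 go.py .559 .222 .1 -89.4
```

```text
shift [-0.0586 -0.0154 -0.0009] spin -2.3 t 15.05 [0.5419 0.1638 0.0992] [180.   -0.  -91.7] F [ 0.5 -0.6 -2.1]
```

Call:
play_rows(series=[[0,-0.02,-0.005,0,-1],[0,-0.038,-0.01,0,-2],[0,-0.05,-0.013,0,-2.3],[0,-0.056,-0.015,0,-2.3],[0,-0.058,-0.015,0,-2.3],[0,-0.058,-0.015,0,-2.3],[0,-0.058,-0.015,0,-2.3]])

```text
clock: 15.75
tool_pos: [0.5584, 0.2187, 0.0997]
orientation: [180.0, -0.0, -89.6]
force: [1.3, -0.0, -1.6]
opening: 0.0555
```

```bash
python3 go.py .559 .222 .1 -89.4
python3 - <<'E'
from plant import get_obs,snapshot
import pickle,cv2
for n in("wrist",):
    o=get_obs();s=snapshot(n);pickle.dump((o,s),open(n+"5.pkl","wb"))
    cv2.imwrite(f"pics/{n}5.png",cv2.resize(s["frame"][:,:,::-1],(800,600)))
E
```

```text
shift [-0.0033 -0.0006 -0.0003] spin -0.24 t 15.75 [0.5584 0.2187 0.0997] [180.   -0.  -89.6] F [ 1.3 -0.  -1.6]
```

View pics/wrist5.png

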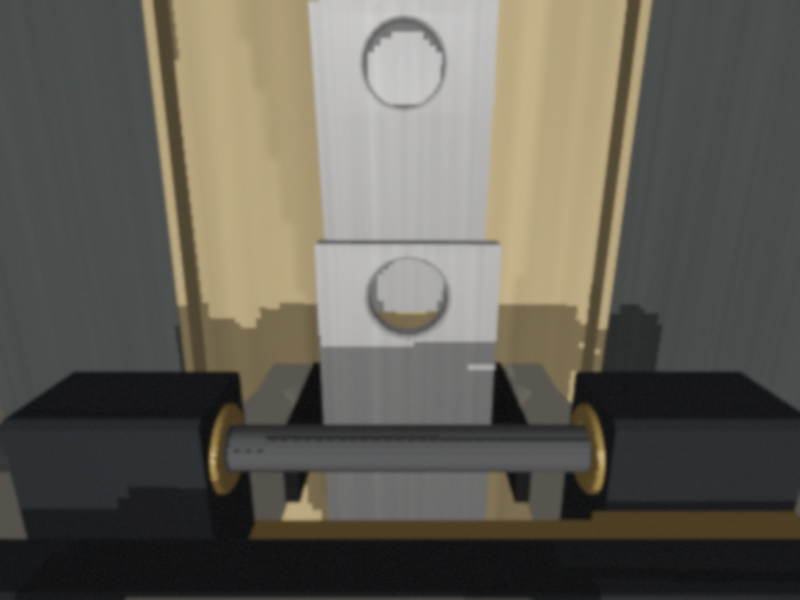

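Plate C is above B's tail end. B's hole is at (404,63) and C's at (408,296), so the two are in line to within a few mm.

Run:
```python
from h import *
o,s=pickle.load(open("wrist5.pkl","rb"));T=wristT(o,s)
f=lambda u,v,z:np.round(rayplane(s,[(u*.64-.18,v*.64-.18)],z,T)[0]*1000,1)
print("B hole",f(404,63,.0175),"C hole",f(408,296,.040),"C end",f(317,242,.04),f(499,242,.04))
```

```text
B hole [560.1 115.7] C hole [558.5 184.8] C end [585.8 168.2] [531.3 167.8]
```

Call:
play_rows(series=[[0,0,-0.001,0.003,0],[0,0,-0.0015,0.007,0],[0,0,-0.0015,0.01,0],[0,0,-0.0015,0.012,0],[0,0,-0.0015,0.014,0],[0,0,-0.0015,0.015,0],[0,0,-0.0015,0.0155,0],[0,0,-0.0015,0.0155,0],[0,0,-0.0015,0.0155,0]])

```text
clock: 16.7
tool_pos: [0.5603, 0.2195, 0.0843]
orientation: [-180.0, 0.0, -89.6]
force: [-0.0, -0.3, -2.9]
opening: 0.0553
```

Call:
play_rows(series=[[0,0,0,0.001,0],[0,0,0,0.001,0],[0,0,0,0.001,0]])

```text
clock: 17.0
tool_pos: [0.5602, 0.2195, 0.0832]
orientation: [180.0, 0.0, -89.6]
force: [-0.3, -0.6, -2.8]
opening: 0.0552
```

Call:
play_rows(series=[[0,0,0,0.001,0],[0,0,0,0.001,0],[0,0,0,0.001,0]])

```text
clock: 17.3
tool_pos: [0.5602, 0.2195, 0.0821]
orientation: [180.0, -0.0, -89.6]
force: [0.2, 0.2, -1.8]
opening: 0.0557
```

Call:
play_rows(series=[[0,0,0,0.001,0],[0,0,0,0.001,0],[0,0,0,0.001,0]])

```text
clock: 17.6
tool_pos: [0.5603, 0.2195, 0.0813]
orientation: [-180.0, 0.0, -89.6]
force: [-0.1, 0.7, -1.0]
opening: 0.0554
```

Contact is building: -2.9 N has dropped to -1.0 N. Releasing gently.

Call:
play_rows(series=[[66,0,0,0.0005,0],[68,0,0,0.0005,0],[72,0,0,0.0005,0],[76,0,0,0.0005,0],[80,0,0,0.0005,0],[80,0,0,0,0],[80,0,0,0,0],[80,0,0,-0.01,0],[80,0,0,-0.04,0],[80,0,0,-0.08,0]])

```text
clock: 18.6
tool_pos: [0.5593, 0.2188, 0.161]
orientation: [179.8, -0.1, -89.6]
force: [1.4, 0.6, 0.0]
opening: 0.0703
```

Call:
play_rows(series=[[100,0.03,0,-0.03,0],[100,0.06,0,-0.06,0],[100,0.08,0,-0.08,0],[100,0.08,0,-0.08,0],[100,0.08,0,-0.08,0]])

```text
clock: 19.1
tool_pos: [0.5609, 0.1392, 0.2423]
orientation: [-179.9, 0.1, -89.6]
force: [0.6, 0.1, -0.3]
opening: 0.0873
```

```bash
python3 go.py .559 .222 .1 -89.4
python3 - <<'E'
from plant import get_obs,snapshot
import pickle,cv2
for n in("side","wrist","scene"):
    o=get_obs();s=snapshot(n);pickle.dump((o,s),open(n+"6.pkl","wb"))
    cv2.imwrite(f"pics/{n}6.png",cv2.resize(s["frame"][:,:,::-1],(800,600)))
E
```

```text
shift [-0.0826  0.0016  0.1424] spin -0.25 t 19.1 [0.5609 0.1392 0.2423] [-1.799e+02  1.000e-01 -8.960e+01] F [ 0.6  0.1 -0.3]
```

View pics/side6.png

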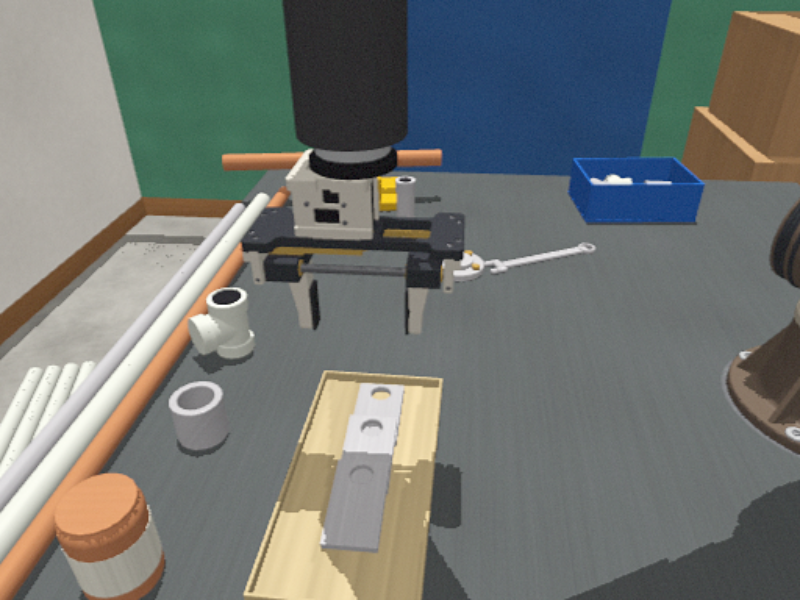

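View pics/wrist6.png

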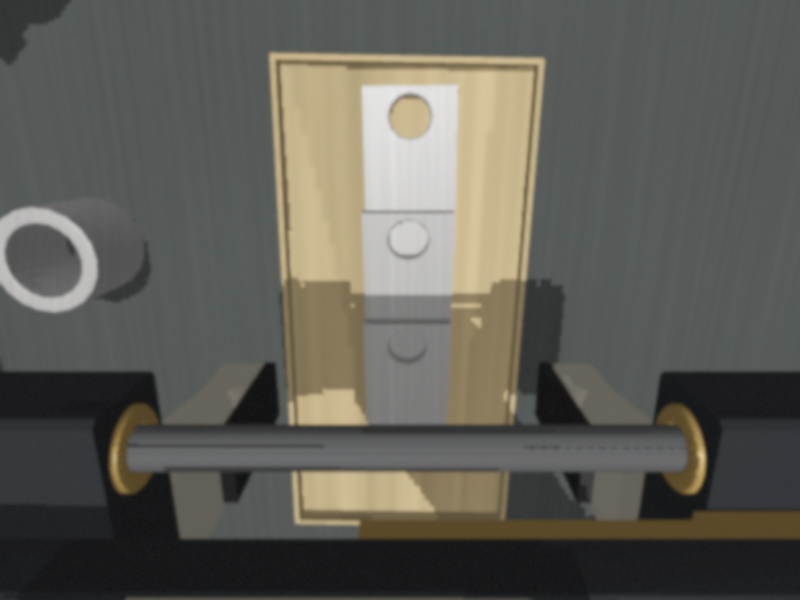

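View pics/scene6.png

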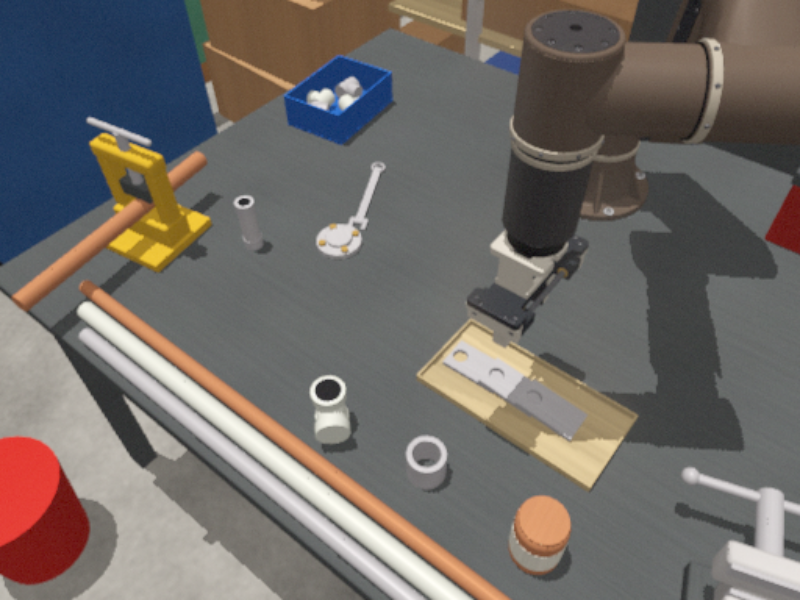

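All three plates lie in a straight row with every hole showing. In the wrist view the holes are at (410,116), (408,238) and (407,345). The bystanders haven't moved. Final measurement:

Run:
```python
from h import *
o,s=pickle.load(open("wrist6.pkl","rb"));T=wristT(o,s)
f=lambda u,v,z:np.round(rayplane(s,[(u*.64-.18,v*.64-.18)],z,T)[0]*1000,1)
print("holes",f(410,116,.011),f(408,238,.0175),f(407,346,.0185))
print("ends",f(410,86,.011),f(408,211,.0205),f(407,321,.021))
o,s=pickle.load(open("side6.pkl","rb"));W=world(s)
f=lambda u,v,z:np.round(rayplane(s,[(u*.64-.18,v*.64-.18)],z)[0]*1000,1)
print("side holes",f(381,393,.011),f(372,428,.0175),f(362,474,.0185),"C low end",f(322,545,.011),f(377,549,.011))
for p in((349,530),(366,500),(375,445),(365,455)):print(np.round(W[int(p[1]*.64),int(p[0]*.64)]*1000,1))
```

```text
holes [559.3  44.2] [559.9 115.9] [560.  187.5]
ends [559.4  27.7] [560.1  98.9] [560.2 169.2]
side holes [560.  46.] [560.8 116.2] [560.9 187.1] C low end [586.1 271.7] [533.1 270.8]
[563.7 252.4  11. ]
[551.9 218.3  15.2]
[553.4 140.8  17.1]
[563.8 154.8  13.2]
```

```bash
python3 -c "
from plant import close_job
print(close_job())"
```

```text
the job is handed in; nothing more can be done
None
```

The two loose plates now lie shingled along the tray after the first one, and I handed the job in at about 19 s of the 56 s allowed. I gripped each across its width, carried it low, lowered it until the wrist force showed contact, then let go.

- **Row:** The order is first plate, plate_b, plate_c. The wrist camera puts the steps between plates at about 71.7 and 71.5 mm (allowed 55–88), and the side camera agrees within 2 mm.
- **Sideways and turn:** The sideways offset is under 1 mm, and the plates are parallel to within about 1 degree.
- **Resting:** The tail ends of both plates are on the tray floor. All three bolt holes show and point the same way.
- **First plate:** It stayed within about 1 mm of where it lay.
- **Bystanders:** They look unmoved in the pictures; I did not re-measure their positions.
- **Release:** The tail end of each plate settled the last 8–11 mm by itself when released, since the tool cannot tilt. plate_b slid about 3 mm along the tray as it settled.

No check failed. The hand-in gives no verdict, so the result is not confirmed beyond these measurements.

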